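Undock the sample rack and hold it level

ROBOT

A 7-joint arm with a two-finger parallel gripper is mounted at the origin on the work surface. World frame = base frame: x ahead of the robot, y to its left, z up, the work surface at z = 0. Lengths are in m, angles in rad, forces in N, time in s.
With the tool pointing down it reaches from about 0.35 to 0.9 m from the base axis. Payload 8.1 kg.
Tool frame: the origin (TCP) lies at the very end of the fingers, on their centre line; the grasp point (between the pads) lies 19 mm behind it; y points along the fingers, x is the direction in which the jaws open and shut, and the axes are right-handed (so a half turn about y gives the same grasp; the last joint's range is limited). The gripper opens to 92 mm and grips with 3 to 60 N. Pads are 19 mm wide; open, the fingers measure 130 mm over their backs; the gripper's body (75 mm by 190 mm) begins 47 mm behind the grasp point.
Start: joints at [-1.42, 0.434, 0.025, 1.573, -0.012, 1.134, -0.075], TCP at [0.157, 0.605, 0.227] pointing down, gripper open.
Joint ranges: [-2.62, 2.62], [-0.44, 2.09], [-1.27, 1.32], [0.08, 2.57], [-1.32, 4.46], [0.12, 2], [-2.74, 2.74]. Speed limits (rad/s): [2.22, 2.22, 3.01, 3.01, 3.14, 3.14, 3.14].

INTERFACE

Orientations are given as a rotation vector (axis times angle).
In Python, from cell import arm, imaging gives the robot as it stands. The module is installed in compiled form; this text tells all that it offers.
- The arm moves only by the tool send_rows, never from a script. Its argument "steps" is a list of rows, each a list of 5 numbers: the opening, from 0 (shut) to 1 (fully open), then the shift along the tool's x, y, z in cm, then the turn about the tool's y in rad. In form: [[jaw, x, y, z, roll], ...]. A call has 1 to 20 rows; each row is the pose to reach, as a shift and turn from the pose commanded when the call began, along the tool's axes at that moment; what a row does not reach only later rows make up. A row lasts 1/8 s, in which the tool goes at most 62.5 mm and 10.7 degrees, less where a joint would pass 70% of its speed; a pose out of reach is approached as far as the arm can. A call with a gripper value outside its range is refused whole. The fingers move at their own pace and stop on an object; "squeeze" is the grip in N (left out, the last holds). Time passes only in rows, so rows that repeat a pose let the fingers close. It gives the time, the measured TCP pose, the force and the opening at its end, in the units of the state.
- arm.observe(): the state, without advancing time (a new reading comes with each control period).
- imaging.get_image(name): name is "side" or "top"; returns the picture (400x640x3 uint8, blue, green, red); there is no depth.
- imaging.camera_params(name): a dict with "camera_matrix" (3x3 intrinsics, pixels), "distortion" ([k1, k2, p1, p2, k3] as OpenCV has them; the pictures are not rectified), "position" and "orientation" of the camera in the world. Camera axes: x right, y down, z forward; pixel columns grow to the right and rows downward; lengths in m; the calibration is good to about 2 mm. A picture is of the moment at which its call begins. camera_params takes no time and is no camera call.
- arm.sign_off(): hands the job in, once; it reports no verdict.
The state is a dict: "clock": time; "joints": joint angles; "dq": joint speeds; "joint_efforts": joint torques, N m; "position": TCP position; "ee_rot": TCP orientation; "force": force on the tool from outside, world axes, zero at the start; "ft_torque": the same for the moment, N m; "width": opening from 0.0 (shut) to 1.0 (fully open).
Only numpy, scipy, OpenCV 4.12 (cv2) and the standard library are available. Lean on these libraries where they do the work, as an engineer would, in place of code of your own. Each camera call takes 0.05 s, during which the arm holds its last target.

TASK

Swing the yellow keeper arm well aside, about a quarter turn, while the rack of red-capped tubes stays seated in its loading bay; then pick that rack up by the middle of its carrying handle and lift it straight up until its underside is about 10 cm above the bay. Keep it there, level and still, for at least three seconds so that its underside can be checked, and finish while still holding it: do not put it down or let go. Never tip the rack on the way, and leave the blue-capped rack, the bottle and the jar where they stand.

Things in the scene. Friction and masses are not known exactly. Their poses are not given: they have to be found in the camera images.
- bay: Fixed grey loading bay, deck 8 mm thick. Origin on the bench, under the centre of the rack's pocket; x towards the keeper's post, y along the pocket, z up. Black rails, tops 18 mm above the bench, frame the pocket (rack play 3 mm in x, 6 mm in y each way). A metal post, 22 mm in diameter, stands at x = +90 mm, y = 0; post and keeper hub reach 170 mm above the bench.
- keeper (a joint): Angle (rad) of the yellow keeper arm about the vertical hinge on the post. At 0 it points along the bay's -x, across above the middle of the handle, so the rack cannot rise. It grows counter-clockwise from above: the free end swings to the bay's -y; stop at 1.75. Starts between 0 and 0.35. Friction holds it where it is left, about 0.7 N at the knob.
- keeper_knob (a point): Centre of the upright round black knob at the free end of the keeper arm, 120 mm from the hinge axis and 175 mm above the bench: 18 mm in diameter, top at 188 mm. Under it the yellow arm, 16 mm wide (22 mm round at the knob), spans from 151 to 163 mm above the bench.
- keeper_hinge (a point): Point on the keeper's vertical hinge axis, at the arm's half height, 157 mm above the bench; 90 mm along x from the bay's origin.
- rack: White rack of red-capped tubes, loose, 0.3 to 0.6 kg, balanced about its centre. Origin at the centre of its underside, z up. Block 62 (x) x 150 (y) x 40 mm; tubes fixed in it, caps up to 92 mm above the underside. End plates at y = +/-72 mm, 40 mm wide, 6 mm thick, carry the handle. Starts seated on the deck (underside 8 mm above the bench), axes along the bay's.
- rack_handle (a point): Centre of the rack's handle, a straight grey bar along the rack's y, 16 mm wide (x), 14 mm high, 138 mm free between the end plates; 131 mm above the rack's underside (139 mm above the bench when seated). 32 mm of free air between its lower side and the tube caps.
- blue_rack: Bystander, to be left alone: white rack of blue-capped tubes without a handle, 62 x 150 x 92 mm high, on the bench. Origin at the centre of its underside.
- bottle: Bystander, to be left alone: amber bottle with a blue cap, 60 mm in diameter, 145 mm high, on the bench. Origin at the centre of its underside.
- jar: Bystander, to be left alone: translucent whitish jar with a white cap, 68 mm in diameter, 75 mm high, on the bench. Origin at the centre of its underside.
There are look-alikes about, which are no part of the job. Leave any pink or purple look-alike of the rack alone.

How it is judged:
By the outcome, as a careful person would: the job done as asked, in the order asked, and still so for the second after the job is handed in, while the arm keeps its last pose, push and grip.
It also fails if it takes over 48 s, if anything falls off the work surface, if the arm or the gripper's body presses on something with over 40 N, if the wrist force passes 120 N, or if a joint passes its speed limit or range.

## Working session

There is one attempt and no reset: what is moved stays moved. The work goes in short steps, Python scripts to look and compute and a tool call to move; the robot and the scene stay as the last step left them, time stands still between calls to the robot, and variables do not carry over. Pictures are saved under pics/ and viewed, and the job is handed in when it is done.

Besides the shell and the picture viewer there is one more tool, called after ">>>" as name([rows], argument=value, ...), one row to a line, values as JSON. send_rows: Moves the arm, as the interface text tells. Its arguments: {"type":"object","properties":{"steps":{"type":"array","items":{"type":"array","items":{"type":"number"}}},"squeeze":{"type":"number"}},"required":["steps"]}

```bash
mkdir -p pics
python3 - <<'E'
from cell import arm, imaging
import cv2
s=arm.observe(); print(s)
for n in("side","top"):
    cv2.imwrite(f"pics/{n}0.png",imaging.get_image(n)); print(n,imaging.camera_params(n))
E
```

```text
{'clock': 0.0, 'joints': array([-1.41960116,  0.43521353,  0.02491278,  1.57410628, -0.01163212,
        1.13399771, -0.07512486]), 'dq': array([ 5.00161029e-05,  9.00537097e-04, -7.13948498e-04, -5.55010440e-04,
        2.45493004e-04, -1.71462644e-04,  2.70518381e-04]), 'joint_efforts': array([ 5.10482664e-05, -6.67855310e+01,  9.85089093e-01, -3.14452636e+01,
       -6.04580040e-02,  4.28657373e-02,  1.82952131e-04]), 'position': array([0.15680568, 0.60447243, 0.22594659]), 'ee_rot': array([-1.31971371, -1.01934898,  1.02133953]), 'force': array([-0.01082845, -0.27061767, -0.37002272]), 'ft_torque': array([ 0.03581675, -0.02924967,  0.01197047]), 'width': 1.0012180172741874}
side {'camera_matrix': array([[368.13885801,   0.        , 321.19726628],
       [  0.        , 368.13885801, 200.8917077 ],
       [  0.        ,   0.        ,   1.        ]]), 'distortion': array([-0.04140236,  0.        ,  0.        ,  0.        ,  0.        ]), 'position': array([0.508922  , 0.65891356, 0.63620192]), 'orientation': array([ 0.04634316, -2.8017726 ,  1.41414617])}
top {'camera_matrix': array([[454.1843285 ,   0.        , 317.48148404],
       [  0.        , 454.1843285 , 200.07398962],
       [  0.        ,   0.        ,   1.        ]]), 'distortion': array([-0.05467243,  0.        ,  0.        ,  0.        ,  0.        ]), 'position': array([ 0.36836643, -0.01888641,  1.46981759]), 'orientation': array([-2.16914163,  2.16527183, -0.12052183])}
```

View pics/side0.png

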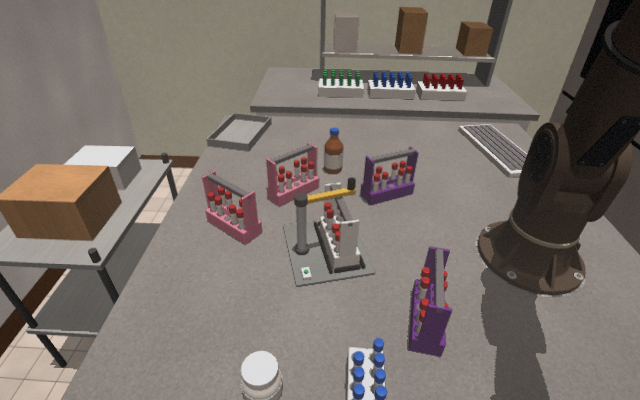

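View pics/top0.png

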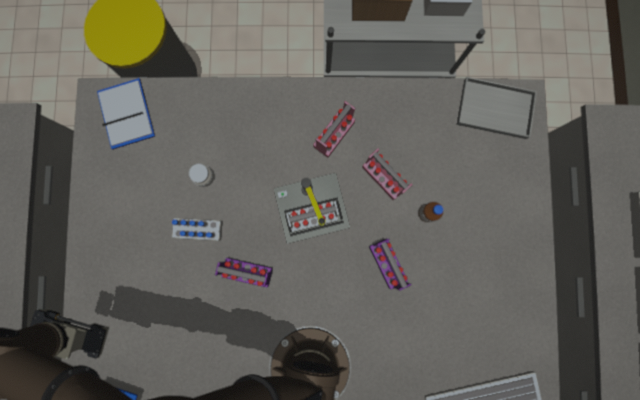

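In the top view the only white, red-capped rack stands in the grey bay at (315,213), with the yellow arm over it. The things it could be confused with are pink racks at (336,130) and (386,176), purple racks at (244,271) and (389,264), the blue-capped rack at (197,230), and background racks seen in the side view at (341,85), (391,87) and (442,88). I choose the one in the bay and will check it in a close crop.

Run:
```python
import cv2,numpy as np
a=cv2.imread("pics/top0.png")[165:250,260:365]; b=cv2.imread("pics/side0.png")[170:290,270:385]
cv2.imwrite("pics/crop0.png",np.hstack([cv2.resize(a,(400,324),interpolation=cv2.INTER_CUBIC),cv2.resize(b[:93],(400,324),interpolation=cv2.INTER_CUBIC)]))
```

```text
(no output)
```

View pics/crop0.png

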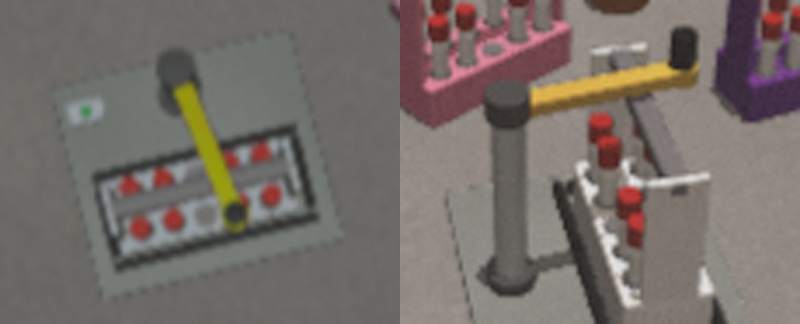

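The crop confirms it: white end plates, red caps, grey handle, and the yellow arm crossing over it. Next I measure it.

```bash
cat > h.py <<'E'
import cv2,numpy as np
from cell import arm,imaging
from scipy.spatial.transform import Rotation as R
def ray(n,uv):
    p=imaging.camera_params(n)
    q=cv2.undistortPoints(np.array(uv,float).reshape(-1,1,2),p["camera_matrix"],p["distortion"]).reshape(-1,2)
    d=np.c_[q,np.ones(len(q))]@R.from_rotvec(p["orientation"]).as_matrix().T
    return np.array(p["position"]),d
def plane(n,uv,z):
    c,d=ray(n,uv); return c+d*((z-c[2])/d[:,2])[:,None]
def proj(n,P):
    p=imaging.camera_params(n); Rm=R.from_rotvec(p["orientation"]).as_matrix().T
    return cv2.projectPoints(np.array(P,float).reshape(-1,1,3),cv2.Rodrigues(Rm)[0],-Rm@p["position"],p["camera_matrix"],p["distortion"])[0].reshape(-1,2)
def tri(u1,u2):
    (c1,d1),(c2,d2)=ray("side",[u1]),ray("top",[u2]); d1=d1[0];d2=d2[0]
    t=np.linalg.lstsq(np.c_[d1,-d2],c2-c1,rcond=None)[0]
    A=c1+t[0]*d1;B=c2+t[1]*d2; return (A+B)/2,np.linalg.norm(A-B)
E
python3 - <<'E'
from h import *
t=cv2.imread("pics/top0.png"); s=cv2.imread("pics/side0.png")
def comps(m,off,minA=3):
    n,l,st,c=cv2.connectedComponentsWithStats(m.astype(np.uint8))
    for i in range(1,n):
        if st[i,4]>=minA: print(st[i],c[i].round(1)+0)
hsv=cv2.cvtColor(t,cv2.COLOR_BGR2HSV); hs=cv2.cvtColor(s,cv2.COLOR_BGR2HSV)
roi=np.zeros(t.shape[:2],bool); roi[170:250,265:360]=1
y=(cv2.inRange(hsv,(20,120,60),(35,255,255))>0)&roi
print("yellow top");comps(y,0)
pts=np.argwhere(y)[:,::-1].astype(np.float32); print(cv2.minAreaRect(pts))
W=plane("top",pts,.163)[:,:2].astype(np.float32); print("arm W",cv2.minAreaRect(W))
rail=(t.max(2)<55)&roi; print("black top");comps(rail,0)
n,l,st,c=cv2.connectedComponentsWithStats(rail.astype(np.uint8)); i=1+st[1:,4].argmax()
rp=np.argwhere(l==i)[:,::-1]; W=plane("top",rp,.018)[:,:2].astype(np.float32); r=cv2.minAreaRect(W); print("rail",r)
roi2=np.zeros(s.shape[:2],bool); roi2[170:290,280:380]=1
print("yellow side");comps((cv2.inRange(hs,(12,120,60),(35,255,255))>0)&roi2,0)
print("black side");comps((s.max(2)<60)&roi2,0)
cv2.imwrite("pics/m.png",cv2.resize(np.hstack([y[170:250,265:360],rail[170:250,265:360],]).astype(np.uint8)*255,None,fx=4,fy=4,interpolation=0))
# deck
for z in (.17,): print("hub",plane("top",[[306.5,182]],z))
print("knob",plane("top",[[321.7,220.6]],.188))
# side crop scale 400/115=3.478
print("hub side",plane("side",[[270+506/3.478,170+92/3.478]],.17),"knob side",plane("side",[[270+684/3.478-400/3.478,170+33/3.478]],.188))
E
```

```text
yellow top
[305 187  18  33 186] [313.7 202.4]
[319 223   5   3   8] [321.1 223.8]
((314.862060546875, 205.65518188476562), (40.48158645629883, 5.942250728607178), 68.19859313964844)
arm W ((0.49421948194503784, -0.0150352343916893), (0.11749272793531418, 0.017194852232933044), 21.800844192504883)
black top
[333 199   3   1   3] [334. 199.]
[337 202   5  17  17] [339.1 210. ]
[320 219   4   3   8] [321.5 220. ]
[289 228   2   3   3] [289.3 229. ]
rail ((0.49420836567878723, -0.09256237745285034), (0.05303411930799484, 0.002341969171538949), 13.817306518554688)
yellow side
[307 188  49  15 345] [329.8 194.6]
black side
[367 170   3   2   3] [368.  170.7]
[364 173   4   8  10] [365.3 176.1]
[348 178   7  12  72] [350.9 183.7]
[362 181   8  10  19] [364.8 185.2]
[362 194   3   4   6] [363.3 195.2]
[295 200  12   7  61] [300.2 203. ]
[314 223  18  51 160] [322.9 248.6]
[318 223   2   2   4] [318.5 223.5]
[296 251   3   3   6] [297.  252.2]
[300 251   8   4  11] [303.5 252.9]
[360 257   5  12  33] [361.6 263.1]
[334 265  26   8  99] [346.4 268.7]
hub [[0.56197209 0.00918067 0.17      ]]
knob [[ 0.44920445 -0.03461667  0.188     ]]
hub side [[0.31159473 0.00167255 0.17      ]] knob side [[ 0.45117137 -0.03151863  0.188     ]]
```

View pics/m.png

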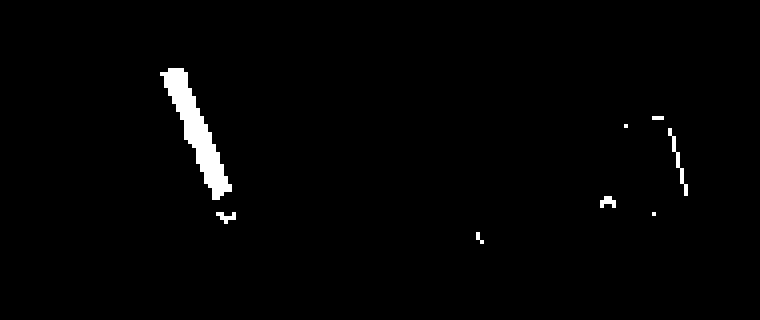

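Run:
```python
from h import *
t=cv2.imread("pics/top0.png"); s=cv2.imread("pics/side0.png")
print("hub side",plane("side",[[300.3,196.8]],.17), tri([300.3,197],[306.5,182]))
print("knob", tri([350.9,179.5],[321.7,220.6]))
# rail outer hull, looser threshold
roi=np.zeros(t.shape[:2],bool); roi[190:248,275:352]=1
for th in (62,70,78):
    m=((t.max(2)<th)&roi).astype(np.uint8)
    pts=np.argwhere(m)[:,::-1]; W=plane("top",pts,.018)[:,:2].astype(np.float32)
    # gate: drop hub/knob
    k=(np.hypot(*(W-[.55,.01]).T)>.05); W=W[k]; print(th,m.sum(),cv2.minAreaRect(W))
# deck hull: deck (greenish grey) 
yaw=np.deg2rad(13.8); hub=np.array([.562,.0085]); ux=np.array([np.cos(yaw),np.sin(yaw)]);uy=np.array([-ux[1],ux[0]])
o=hub-.09*ux; print("bay",o)
def b(x,y,z): return [*(o+x*ux+y*uy),z]
P=[b(0,y,.146) for y in(-.069,0,.069)]+[b(x,y,.139) for x in (-.02,.02) for y in (-.075,.075)]+[b(x,y,.018) for x in(-.034,.034) for y in(-.081,.081)]+[b(.09,0,.17)]
out=[]
for n,im,(x0,y0,w,h) in(("top",t,(270,170,80,75)),("side",s,(275,170,110,103))):
    f=400/w; c=cv2.resize(im[y0:y0+h,x0:x0+w],(400,375),interpolation=cv2.INTER_CUBIC)
    for i,p in enumerate(proj(n,P)):
        q=((p-[x0,y0])+.5)*[400/w,375/h]; cv2.circle(c,tuple(int(v) for v in q),3,[(255,0,0),(255,0,255),(0,255,0),(255,255,0)][0 if i<3 else 1 if i<7 else 2 if i<11 else 3],-1)
    out.append(c)
cv2.imwrite("pics/ov.png",np.hstack(out))
```

```text
hub side [[0.56289563 0.01483982 0.17      ]] (array([0.56302065, 0.00927333, 0.16537427]), np.float64(0.0007114700972972275))
knob (array([ 0.45096704, -0.03484534,  0.1855225 ]), np.float64(0.0032304484459567376))
62 148 ((0.47400546073913574, -0.01046425849199295), (0.08032701909542084, 0.17324598133563995), 14.132390022277832)
70 232 ((0.4739835560321808, -0.010371573269367218), (0.08188324421644211, 0.17472858726978302), 14.13247013092041)
78 317 ((0.4739489257335663, -0.010340966284275055), (0.0832659974694252, 0.17660054564476013), 14.219987869262695)
bay [ 0.47459791 -0.01296801]
```

View pics/ov.png

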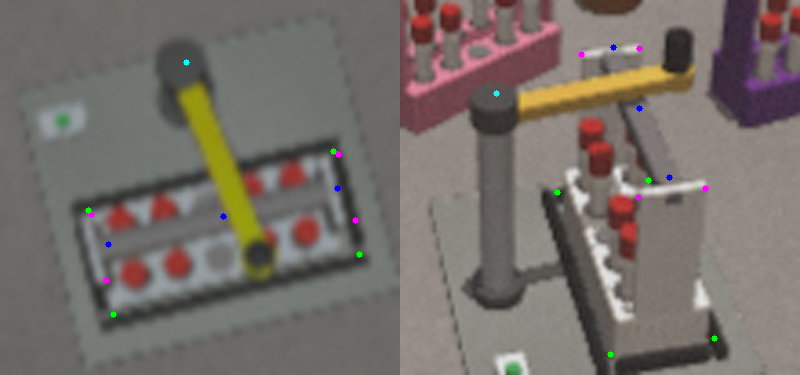

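```bash
cat >> h.py <<'E'
O=np.array([.474,-.0105]); YAW=np.deg2rad(14.1)
UX=np.array([np.cos(YAW),np.sin(YAW)]);UY=np.array([-UX[1],UX[0]])
HUB=O+.09*UX
def bay(x,y): return O+x*UX+y*UY
def dirt(tgt):
    s=arm.observe(); Rm=R.from_rotvec(s["ee_rot"]).as_matrix()
    return 100*Rm.T@(np.array(tgt)-s["position"])
E
python3 - <<'E'
from h import *
s=arm.observe(); Rm=R.from_rotvec(s["ee_rot"]).as_matrix(); print(Rm.round(3))
print("jaw yaw deg",np.degrees(np.arctan2(Rm[1,0],Rm[0,0])))
k=np.array([.449,-.0345]); v=k-HUB; print("hub",HUB,"knob r",np.hypot(*v),"ang",np.degrees(np.arctan2(-v[1],-v[0])))
for P in ([*k,.26],[*k,.23]): print(dirt(P))
E
```

```text
[[ 0.251 -0.    -0.968]
 [ 0.968 -0.001  0.251]
 [-0.001 -1.    -0.   ]]
jaw yaw deg 75.45496586064421
hub [0.56128848 0.01142535] knob r 0.12131710893232232 ang 22.244282730322862
[-54.52279859  -3.31505849 -44.3253169 ]
[-54.51869583  -0.31506132 -44.32494334]
```

Both views agree. The bay is at about (0.474, -0.0105) with yaw 14.1°. The knob is at about (0.449, -0.0345), 121 mm from the hinge against 120 mm given, and the keeper angle is about 0.14. Next I move above the knob with the jaws tangential to its arc.

>>> send_rows([
  [1,-1.5,-1,-1.2,0.07],
  [1,-4.5,-2,-3.7,0.21],
  [1,-7.7,-3,-6.3,0.35],
  [1,-11,-3.3,-8.9,0.5],
  [1,-14.3,-3.3,-11.6,0.65],
  [1,-17.6,-3.3,-14.3,0.8],
  [1,-20.9,-3.3,-17,0.95],
  [1,-24.2,-3.3,-19.7,1.1],
  [1,-27.5,-3.3,-22.3,1.25],
  [1,-30.8,-3.3,-25,1.4],
  [1,-34.1,-3.3,-27.7,1.55],
  [1,-37.4,-3.3,-30.4,1.7],
  [1,-40.7,-3.3,-33.1,1.85],
  [1,-44,-3.3,-35.8,2.0],
  [1,-47.3,-3.3,-38.4,2.15],
  [1,-50.4,-3.3,-41,2.3],
  [1,-53,-3.3,-43.1,2.42],
  [1,-54.5,-3.3,-44.3,2.5],
  [1,-54.5,-3.3,-44.3,2.5],
  [1,-54.5,-3.3,-44.3,2.5],
])

```text
clock: 2.6
position: [0.4485, -0.0327, 0.2595]
ee_rot: [-1.369, 0.918, -0.916]
force: [0.7, 0.2, 0.1]
width: 1.002
```

Run:
```python
from h import *
s=arm.observe(); Rm=R.from_rotvec(s["ee_rot"]).as_matrix(); print(s["clock"],s["position"],s["joints"].round(2),s["force"].round(2),Rm.round(3).tolist())
print("jaw yaw deg",np.degrees(np.arctan2(Rm[1,0],Rm[0,0])))
print(dirt([.449,-.0345,.165]))
for n in("side","top"): cv2.imwrite(f"pics/{n}1.png",imaging.get_image(n))
a=cv2.imread("pics/side1.png")[80:280,240:440];b=cv2.imread("pics/top1.png")[150:250,250:350]
cv2.imwrite("pics/c1.png",np.hstack([cv2.resize(a,(400,400)),cv2.resize(b,(400,400))]))
```

```text
2.6 [ 0.44847028 -0.03271181  0.25946236] [-0.75  0.12  0.8   1.97 -0.09  1.09 -1.09] [0.74 0.24 0.09] [[0.38, -0.001, 0.925], [-0.925, 0.0, 0.38], [-0.001, -1.0, -0.001]]
jaw yaw deg -67.63616435278364
[ 0.19149168  9.44612751 -0.01296463]
```

View pics/c1.png

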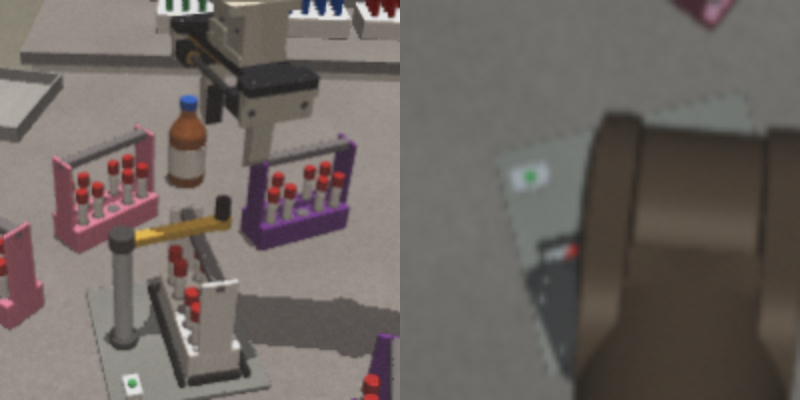

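>>> send_rows([
  [1,0.2,2,0,0],
  [1,0.2,5,0,0],
  [1,0.2,8,0,0],
  [1,0.2,9.7,0,0],
  [1,0.2,10.1,0,0],
  [0.35,0.2,10.1,0,0],
  [0.35,0.2,10.1,0,0],
  [0.35,0.2,10.1,0,0],
  [0.35,0.2,10.1,0,0],
])

```text
clock: 3.82
position: [0.4498, -0.0356, 0.159]
ee_rot: [-1.367, 0.919, -0.919]
force: [0.9, 0.5, -0.1]
width: 0.613
```

Run:
```python
from h import *
s=arm.observe(); print(s["clock"],s["position"],s["joints"].round(2),s["force"].round(2),s["width"])
cv2.imwrite("pics/side2.png",imaging.get_image("side"))
a=cv2.imread("pics/side2.png")[110:270,270:430]
cv2.imwrite("pics/c2.png",cv2.resize(a,(600,600)))
# arc in tool axes from the current pose
Rm=R.from_rotvec(s["ee_rot"]).as_matrix(); p=s["position"]; v=p[:2]-HUB; r=np.hypot(*v); a0=np.arctan2(-v[1],-v[0]); print("r",r,"keeper",a0-YAW)
for th in np.linspace(0,1.5,16)[1:]:
    c,sn=np.cos(th),np.sin(th); w=np.array([c*v[0]-sn*v[1],sn*v[0]+c*v[1]])*(.12/r)**1
    q=100*Rm.T@np.r_[HUB+w-p[:2],0]; print(th.round(2),q.round(1))
```

```text
3.825 [ 0.44981087 -0.03557857  0.15903741] [-0.66  0.27  0.76  2.11 -0.25  0.85 -0.93] [ 0.9   0.48 -0.09] 0.6132874135012109
r 0.12098192685290081 keeper 0.15293360547937698
0.1 [1.2 0.  0.2]
0.2 [2.4 0.  0.4]
0.3 [3.5 0.  0.7]
0.4 [4.7 0.  1.1]
0.5 [5.7 0.  1.6]
0.6 [6.8 0.  2.3]
0.7 [7.7 0.  3. ]
0.8 [8.6 0.  3.8]
0.9 [9.3 0.  4.7]
1.0 [10.   0.   5.7]
1.1 [10.6  0.   6.8]
1.2 [11.1  0.   7.9]
1.3 [11.5  0.   9. ]
1.4 [11.7  0.  10.2]
1.5 [11.8  0.  11.4]
```

View pics/c2.png

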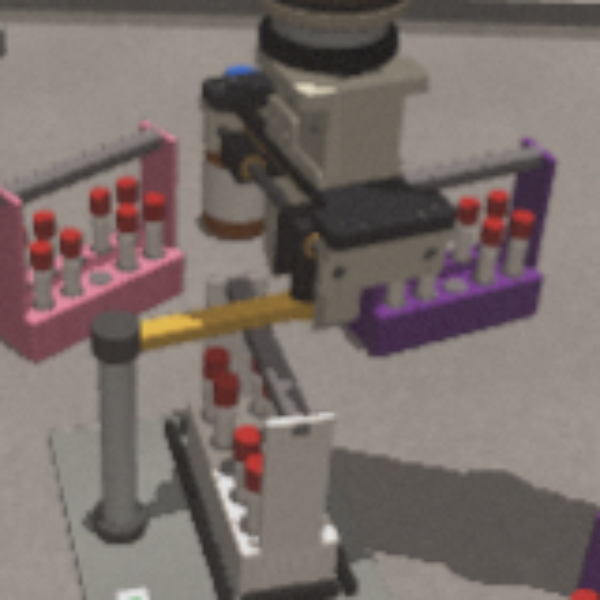

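The jaws straddle the knob, which is hidden behind the near finger at crop (330,270); the yellow arm runs in between the fingers. Now I finish closing to a loose cage and sweep the arc.

>>> send_rows([
  [0.35,0,0,0,0],
  [0.35,0,0,0,0],
  [0.35,0,0,0,0],
  [0.35,1.2,0,0.2,-0.1],
  [0.35,2.4,0,0.4,-0.2],
  [0.35,3.5,0,0.7,-0.3],
  [0.35,4.7,0,1.1,-0.4],
  [0.35,5.7,0,1.6,-0.5],
  [0.35,6.8,0,2.3,-0.6],
  [0.35,7.7,0,3.0,-0.7],
  [0.35,8.6,0,3.8,-0.8],
  [0.35,9.3,0,4.7,-0.9],
  [0.35,10,0,5.7,-1.0],
  [0.35,10.6,0,6.8,-1.1],
  [0.35,11.1,0,7.9,-1.2],
  [0.35,11.5,0,9.0,-1.3],
  [0.35,11.7,0,10.2,-1.4],
  [0.35,11.8,0,11.0,-1.47],
  [0.35,11.8,0,11.0,-1.47],
  [0.35,11.8,0,11.0,-1.47],
])

```text
clock: 6.38
position: [0.5957, -0.1034, 0.1586]
ee_rot: [-1.559, -0.223, 0.224]
force: [-0.1, 0.9, -0.3]
width: 0.346
```

Run:
```python
from h import *
s=arm.observe(); print(s["clock"],s["position"],s["joints"].round(2),s["force"].round(2),s["width"])
v=s["position"][:2]-HUB; print("keeper~",(np.arctan2(-v[1],-v[0])-YAW)%6.283,np.hypot(*v))
cv2.imwrite("pics/side3.png",imaging.get_image("side"))
a=cv2.imread("pics/side3.png")[110:290,230:430]
cv2.imwrite("pics/c3.png",cv2.resize(a,(600,540)))
```

```text
6.375 [ 0.59570706 -0.10338843  0.15855711] [-0.17  0.48  0.36  1.73 -0.2   0.97  0.55] [-0.13  0.87 -0.32] 0.34567769021268513
keeper~ 1.6159575050953894 0.11986176761986939
```

View pics/c3.png

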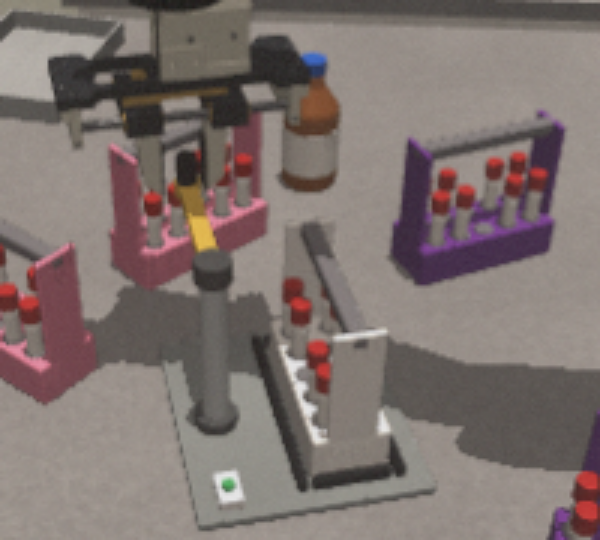

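The keeper now points along bay -y at crop (195,210), about 1.6 rad. The rack still sits in the pocket and its handle is clear. I back straight up and measure the handle from this picture.

>>> send_rows([
  [0.4,0,0,0,0],
  [0.4,0,-2,0,0],
  [0.4,0,-5,0,0],
  [0.4,0,-8,0,0],
  [0.7,0,-9,0,0],
  [0.7,0,-9,0,0],
])

```text
clock: 7.18
position: [0.5961, -0.1033, 0.2488]
ee_rot: [-1.559, -0.226, 0.224]
force: [-0.0, -0.1, -0.3]
width: 0.568
```

Run:
```python
from h import *
im=cv2.imread("pics/side3.png")
ns=[230+359.5/3,110+335/3]; fr=[230+308/3,110+222/3]
P=plane("side",[ns,fr],.147); print(P, P.mean(0)); d=P[0]-P[1]; print("len",np.hypot(*d[:2]),"yaw",np.degrees(np.arctan2(d[1],d[0]))-90)
# grey handle pixels in the side view
x0,y0=325,180
m=np.zeros(im.shape[:2],np.uint8)
c=im.astype(int); gr=((c.max(2)-c.min(2))<14)&(c.max(2)>60)&(c.max(2)<112)
poly=proj("side",[[*bay(x,y),.146] for x,y in((-.014,-.066),(.014,-.066),(.014,.066),(-.014,.066))]).astype(np.int32)
cv2.fillPoly(m,[poly],1); sel=np.argwhere((m>0)&gr)[:,::-1]; print(m.sum(),len(sel))
W=plane("side",sel,.146)[:,:2]-O; b=np.c_[W@UX,W@UY]; print("handle in bay frame mean",b.mean(0),b.min(0),b.max(0))
q=np.polyfit(b[:,1],b[:,0],1); print(q)
cv2.polylines(im,[poly],True,(0,255,0),1); cv2.imwrite("pics/h3.png",cv2.resize(im[170:250,300:380],(600,600),interpolation=cv2.INTER_NEAREST))
s=arm.observe(); Rm=R.from_rotvec(s["ee_rot"]).as_matrix(); print(s["clock"],s["position"],"yaw",np.degrees(np.arctan2(Rm[1,0],Rm[0,0])))
print(dirt([*O,.22]),dirt([*O,.12]))
```

```text
[[ 0.45637165  0.06651872  0.147     ]
 [ 0.49214295 -0.07266407  0.147     ]] [ 0.4742573  -0.00307268  0.147     ]
len 0.14370607730931712 yaw 14.413605510670521
488 146
handle in bay frame mean [ 0.00604722 -0.01994703] [-0.00616112 -0.06693531] [0.01397187 0.06369056]
[0.07972757 0.00763755]
7.175 [ 0.59614321 -0.10329234  0.24881717] yaw 16.432907615020202
[-9.0926435   2.87335188 12.35580055] [-9.10057176 12.87334869 12.35673682]
```

View pics/h3.png

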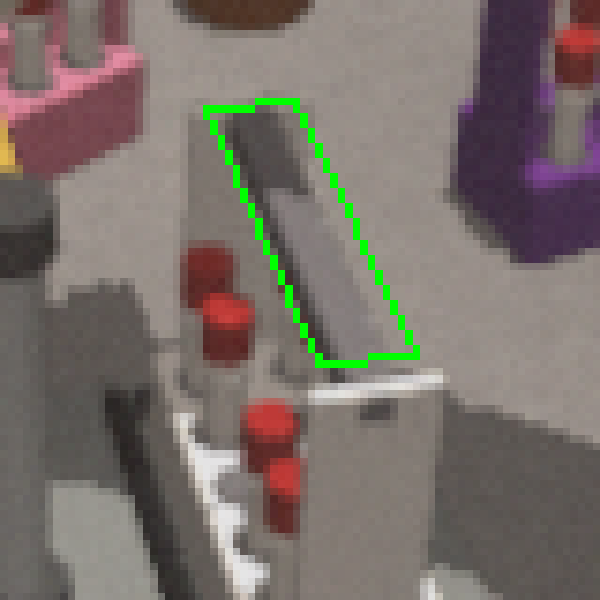

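Run:
```python
from h import *
im=imaging.get_image("top"); cv2.imwrite("pics/top4.png",im)
P=proj("top",[[*bay(x,y),.146] for x in(-.008,.008) for y in (-.069,0,.069)]+[[*bay(x,y),.146] for x in(-.02,.02) for y in (-.075,.075)])
c=cv2.resize(im[165:255,265:365],(800,600) if 0 else (660,594),interpolation=cv2.INTER_CUBIC)
for p in P: cv2.circle(c,tuple(int(v) for v in (p-[265,165]+.5)*6.6),3,(255,0,255),-1)
cv2.imwrite("pics/c4.png",c)
```

```text
(no output)
```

View pics/c4.png

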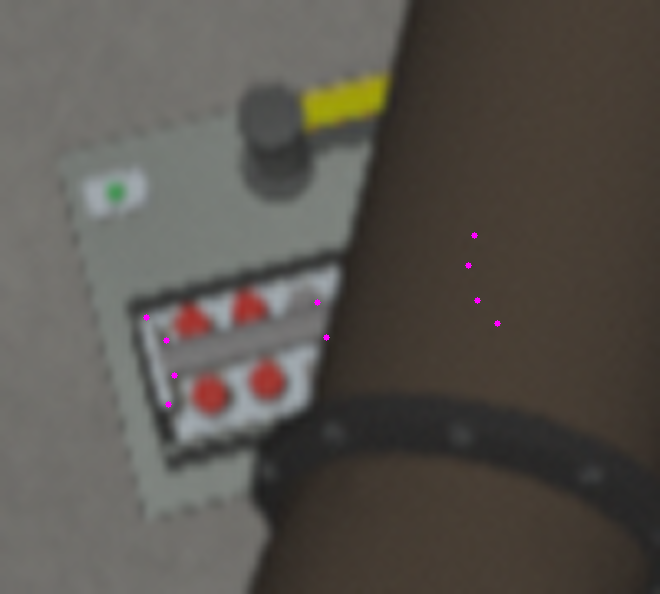

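The top view agrees to within 1–2 mm: the handle lies on the predicted band, and the keeper is parallel to the rails. The side view suggests the handle sits 2–3 mm further towards +y. I aim at bay (0, +3 mm).

Run:
```python
from h import *
g=bay(.0005,.003); print(g,dirt([*g,.21]),dirt([*g,.121]),arm.observe()["joints"].round(2))
```

```text
[ 0.47375409 -0.00746858] [-8.98558896  3.80620445 12.62616244] [-8.97963599 12.70620158 12.62219633] [-0.19  0.39  0.39  1.62 -0.16  1.16  0.52]
```

>>> send_rows([
  [0.7,-1,0.5,1.5,0.01],
  [0.7,-3,1,4.2,0.02],
  [0.7,-5,2,7,0.03],
  [0.7,-7,3,9.8,0.04],
  [0.7,-8.6,3.6,12.1,0.04],
  [0.7,-9,3.8,12.6,0.04],
  [0.7,-9,3.8,12.6,0.04],
  [0.7,-9,3.8,12.6,0.04],
])

```text
clock: 8.22
position: [0.4749, -0.0087, 0.2108]
ee_rot: [-1.563, -0.193, 0.193]
force: [-0.9, -0.9, -0.2]
width: 0.699
```

Run:
```python
from h import *
s=arm.observe(); Rm=R.from_rotvec(s["ee_rot"]).as_matrix(); print(s["clock"],s["position"],"yaw",np.degrees(np.arctan2(Rm[1,0],Rm[0,0])),s["width"],Rm[:,1].round(4))
print(dirt([*bay(.0005,.003),.121]))
im=imaging.get_image("side"); cv2.imwrite("pics/c5.png",cv2.resize(im[110:290,230:430],(600,540)))
```

```text
8.225 [ 0.4749376  -0.00869152  0.21076768] yaw 14.090648372803079 0.6994439087413803 [ 6.e-04 -4.e-04 -1.e+00]
[-0.08908174  8.97664368  0.15248431]
```

View pics/c5.png

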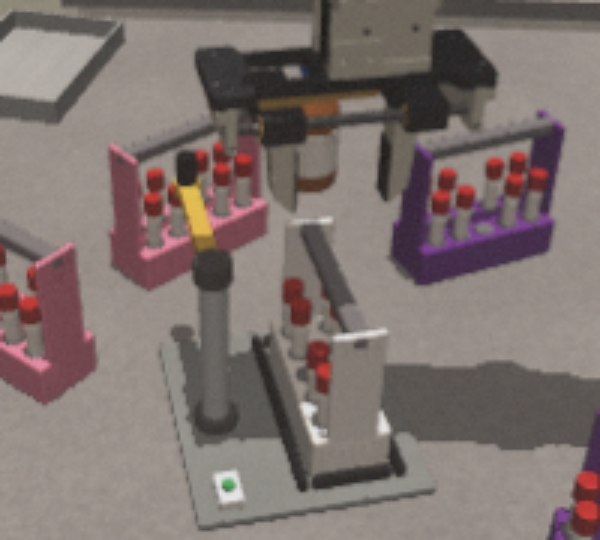

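Run:
```python
from h import *
def f(uv,by):
    c,d=ray("side",[uv]); d=d[0]; n=np.r_[UY,0]; t=((np.r_[bay(0,by),0]-c)@n)/(d@n); X=c+t*d
    return ((X[:2]-O)@UX).round(3),X[2].round(3)
for nm,u in(("prot L",(230+228/3,110+146/3)),("prot R",(230+476/3,110+122/3)),("fingL tip",(230+285/3,110+208/3)),("fingR tip",(230+387/3,110+197/3)),("body bottom",(230+350/3,110+95/3))):
    print(nm,[f(u,b) for b in(-.035,0,.035)])
```

```text
prot L [(np.float64(0.072), np.float64(0.241)), (np.float64(0.079), np.float64(0.261)), (np.float64(0.085), np.float64(0.282))]
prot R [(np.float64(-0.116), np.float64(0.241)), (np.float64(-0.1), np.float64(0.261)), (np.float64(-0.084), np.float64(0.282))]
fingL tip [(np.float64(0.029), np.float64(0.183)), (np.float64(0.038), np.float64(0.206)), (np.float64(0.046), np.float64(0.23))]
fingR tip [(np.float64(-0.051), np.float64(0.183)), (np.float64(-0.038), np.float64(0.206)), (np.float64(-0.025), np.float64(0.23))]
body bottom [(np.float64(-0.016), np.float64(0.273)), (np.float64(-0.005), np.float64(0.292)), (np.float64(0.006), np.float64(0.31))]
```

The gripper's lowest body parts are about 72 mm above the TCP, so they will clear the hub by about 17 mm. The fingers are centred on the handle. I descend and close.

>>> send_rows([
  [0.7,0,1.5,0.1,0],
  [0.7,0,4,0.1,0],
  [0.7,0,6.5,0.1,0],
  [0.7,0,8,0.1,0],
  [0.7,0,8.8,0.1,0],
  [0.7,0,8.8,0.1,0],
  [0.7,0,8.8,0.1,0],
], squeeze=40)

```text
clock: 9.15
position: [0.4744, -0.007, 0.1233]
ee_rot: [-1.562, -0.195, 0.193]
force: [-0.2, -0.6, 0.6]
width: 0.698
```

>>> send_rows([
  [0.5,0,0,0,0],
  [0.3,0,0,0,0],
  [0.2,0,0,0,0],
  [0.1,0,0,0,0],
  [0,0,0,0,0],
  [0,0,0,0,0],
  [0,0,0,0,0],
  [0,0,0,0,0],
], squeeze=40)

```text
clock: 10.15
position: [0.4739, -0.007, 0.1227]
ee_rot: [-1.562, -0.194, 0.194]
force: [0.5, 0.5, -1.2]
width: 0.175
```

Run:
```python
from h import *
s=arm.observe(); print(s["clock"],s["position"],s["force"].round(2),s["ft_torque"].round(2),s["width"]*92)
im=imaging.get_image("side"); cv2.imwrite("pics/c6.png",cv2.resize(im[110:290,230:430],(600,540)))
```

```text
10.15 [ 0.4738881  -0.0069644   0.12270102] [ 0.47  0.47 -1.21] [-0.07 -0.07 -0.02] 16.092433003325624
```

View pics/c6.png

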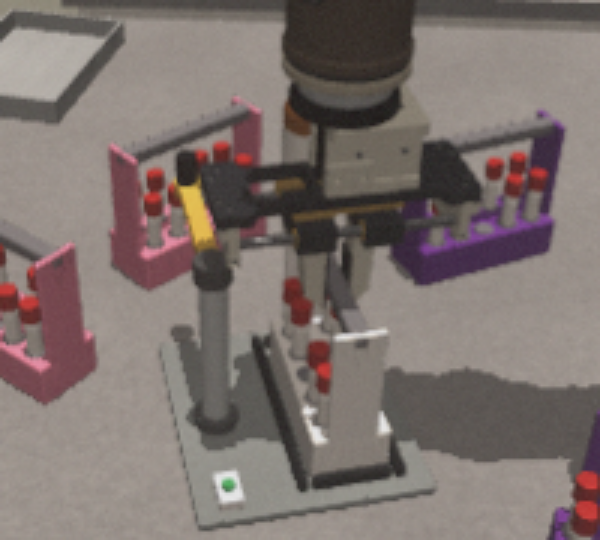

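The fingers shut on 16.1 mm, which is the handle's width, at about the middle of the bar, and the force is low. I lift gently by 1.5 cm as a test.

>>> send_rows([
  [0,0,0,0,0],
  [0,0,-0.2,0,0],
  [0,0,-0.5,0,0],
  [0,0,-0.9,0,0],
  [0,0,-1.3,0,0],
  [0,0,-1.5,0,0],
  [0,0,-1.5,0,0],
  [0,0,-1.5,0,0],
], squeeze=45)

```text
clock: 11.2
position: [0.4738, -0.007, 0.1377]
ee_rot: [-1.562, -0.194, 0.194]
force: [0.0, -0.1, -4.3]
width: 0.167
```

Run:
```python
from h import *
s=arm.observe(); print(s["clock"],s["position"],s["force"].round(2),s["ft_torque"].round(3),s["width"]*92)
im=imaging.get_image("side"); cv2.imwrite("pics/c7.png",cv2.resize(im[110:290,230:430],(600,540)))
```

```text
11.2 [ 0.47377447 -0.00695145  0.13765967] [ 0.01 -0.13 -4.32] [-0.064  0.069 -0.058] 15.386524341559902
```

View pics/c7.png

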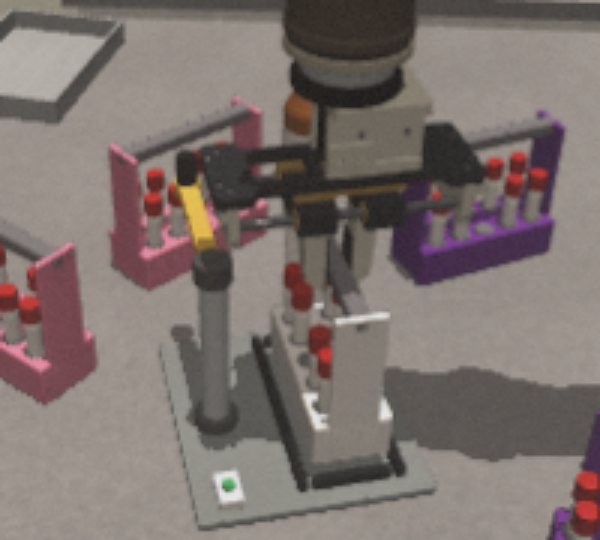

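The rack came up with the gripper, at about 4 N load, and looks level. I lift it the remaining 8.5 cm and hold.

>>> send_rows([
  [0,0,-0.3,0,0],
  [0,0,-1,0,0],
  [0,0,-1.9,0,0],
  [0,0,-2.9,0,0],
  [0,0,-3.9,0,0],
  [0,0,-4.9,0,0],
  [0,0,-5.9,0,0],
  [0,0,-6.9,0,0],
  [0,0,-7.7,0,0],
  [0,0,-8.2,0,0],
  [0,0,-8.5,0,0],
  [0,0,-8.5,0,0],
  [0,0,-8.5,0,0],
])

```text
clock: 12.88
position: [0.4736, -0.007, 0.2224]
ee_rot: [-1.562, -0.193, 0.194]
force: [0.1, -0.2, -3.6]
width: 0.172
```

Run:
```python
from h import *
s=arm.observe(); print(s["clock"],s["position"],s["force"].round(2),s["ft_torque"].round(3),s["width"]*92,R.from_rotvec(s["ee_rot"]).as_matrix()[:,1].round(4))
im=imaging.get_image("side"); cv2.imwrite("pics/side8.png",im); cv2.imwrite("pics/c8.png",cv2.resize(im[80:290,230:430],(560,588)))
```

```text
12.875 [ 0.47364423 -0.00695831  0.22244243] [ 0.11 -0.15 -3.64] [-0.063  0.02  -0.066] 15.821300652780216 [-5.e-04 -1.e-04 -1.e+00]
```

View pics/c8.png

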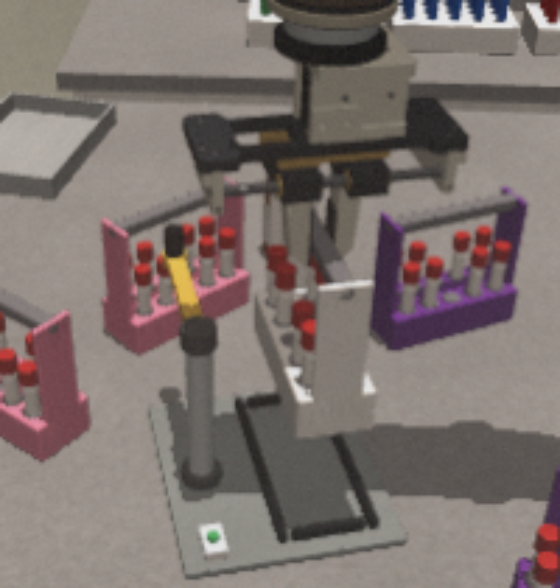

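>>> send_rows([
  [0,0,-8.5,0,0],
])

```text
clock: 13.05
position: [0.4708, -0.0069, 0.2821]
ee_rot: [-1.563, -0.186, 0.202]
force: [1.6, 1.1, -3.2]
width: 0.166
```

That was my slip: rows are relative to the start of each call, so repeating -8.5 raised the rack by another 6 cm. I let it settle and see where it is.

>>> send_rows([
  [0,0,0,0,0],
  [0,0,0,0,0],
  [0,0,0,0,0],
])

```text
clock: 13.42
position: [0.473, -0.007, 0.2839]
ee_rot: [-1.562, -0.192, 0.196]
force: [-0.7, -0.5, -3.3]
width: 0.171
```

Run:
```python
from h import *
s=arm.observe(); print(s["clock"],s["position"],s["force"].round(2),s["ft_torque"].round(3),s["width"]*92,R.from_rotvec(s["ee_rot"]).as_matrix()[:,1].round(4))
im=imaging.get_image("side"); cv2.imwrite("pics/side9.png",im); cv2.imwrite("pics/c9.png",cv2.resize(im[80:290,230:430],(560,588)))
```

```text
13.425 [ 0.47297581 -0.00696309  0.28391942] [-0.73 -0.46 -3.29] [-0.015  0.069  0.01 ] 15.750020261170194 [-2.4e-03 -3.0e-04 -1.0e+00]
```

View pics/c9.png

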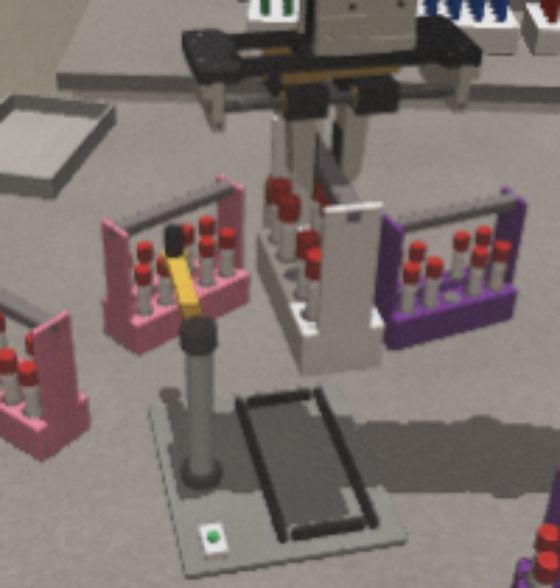

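The rack is still held and level, about 6 cm too high. I lower it 6.2 cm gently to the 10 cm height, then hold.

>>> send_rows([
  [0,0,0.2,0,0],
  [0,0,0.7,0,0],
  [0,0,1.3,0,0],
  [0,0,2,0,0],
  [0,0,2.7,0,0],
  [0,0,3.4,0,0],
  [0,0,4.1,0,0],
  [0,0,4.8,0,0],
  [0,0,5.4,0,0],
  [0,0,5.9,0,0],
  [0,0,6.2,0,0],
  [0,0,6.2,0,0],
  [0,0,6.2,0,0],
  [0,0,6.2,0,0],
])

```text
clock: 15.22
position: [0.474, -0.007, 0.2234]
ee_rot: [-1.562, -0.194, 0.193]
force: [0.1, -0.6, -3.7]
width: 0.171
```

Run:
```python
from h import *
s=arm.observe(); print(s["clock"],s["position"],s["force"].round(2),s["ft_torque"].round(3),s["width"]*92,R.from_rotvec(s["ee_rot"]).as_matrix()[:,1].round(4))
im=imaging.get_image("side"); cv2.imwrite("pics/side10.png",im)
c=cv2.resize(im[170:250,310:380],None,fx=7,fy=7,interpolation=cv2.INTER_CUBIC)
g=s["position"][:2]; z0=s["position"][2]-.1227+.008
B=lambda x,y,z:[*(g+x*UX+(y)*UY),z]
P=proj("side",[B(x,.075,z0+h) for x in(-.031,.031) for h in (0,.04)]+[B(x,.075,z0+.139) for x in(-.02,.02)]+[B(x,-.075,z0+.139) for x in(-.02,.02)])
for p in P: cv2.circle(c,tuple(int(v) for v in (p-[310,170]+.5)*7),3,(255,0,255),-1)
cv2.imwrite("pics/c10.png",c); print("underside above deck",z0-.008)
```

```text
15.225 [ 0.47400287 -0.00696666  0.22341211] [ 0.09 -0.56 -3.67] [-0.068  0.005  0.006] 15.773442309703848 [ 4.e-04  1.e-04 -1.e+00]
underside above deck 0.10071210562167648
```

View pics/c10.png

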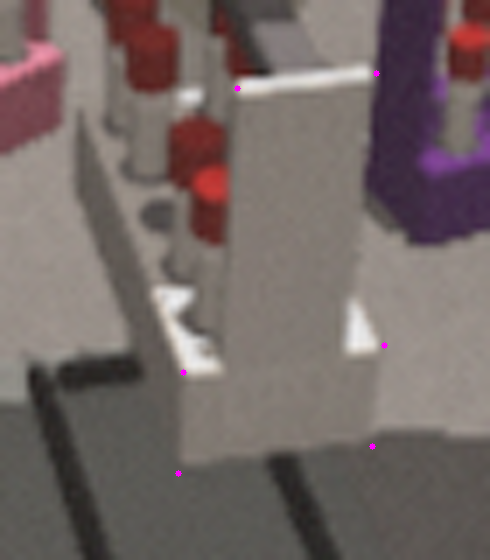

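The predicted corners of a level rack at +10 cm coincide with the picture to about 1 px, so it is level. I hold for about 4.5 s.

>>> send_rows([
  [0,0,0,0,0],
  [0,0,0,0,0],
  [0,0,0,0,0],
  [0,0,0,0,0],
  [0,0,0,0,0],
  [0,0,0,0,0],
  [0,0,0,0,0],
  [0,0,0,0,0],
  [0,0,0,0,0],
  [0,0,0,0,0],
  [0,0,0,0,0],
  [0,0,0,0,0],
  [0,0,0,0,0],
  [0,0,0,0,0],
  [0,0,0,0,0],
  [0,0,0,0,0],
  [0,0,0,0,0],
  [0,0,0,0,0],
])

```text
clock: 17.52
position: [0.4738, -0.007, 0.2232]
ee_rot: [-1.562, -0.194, 0.194]
force: [0.0, -0.3, -3.3]
width: 0.169
```

>>> send_rows([
  [0,0,0,0,0],
  [0,0,0,0,0],
  [0,0,0,0,0],
  [0,0,0,0,0],
  [0,0,0,0,0],
  [0,0,0,0,0],
  [0,0,0,0,0],
  [0,0,0,0,0],
  [0,0,0,0,0],
  [0,0,0,0,0],
  [0,0,0,0,0],
  [0,0,0,0,0],
  [0,0,0,0,0],
  [0,0,0,0,0],
  [0,0,0,0,0],
  [0,0,0,0,0],
  [0,0,0,0,0],
  [0,0,0,0,0],
])

```text
clock: 19.77
position: [0.4739, -0.007, 0.2232]
ee_rot: [-1.562, -0.194, 0.194]
force: [-0.2, 0.1, -3.2]
width: 0.169
```

Run:
```python
from h import *
s=arm.observe(); print(s["clock"],s["position"],s["force"].round(2),s["width"]*92)
im=imaging.get_image("side"); cv2.imwrite("pics/side11.png",im)
print("pixel diff vs before hold, rack region",cv2.absdiff(im,cv2.imread("pics/side10.png"))[170:250,310:380].mean(), "noise ref",cv2.absdiff(im,cv2.imread("pics/side10.png"))[300:390,100:200].mean())
```

```text
19.775 [ 0.47386958 -0.00696012  0.22323477] [-0.16  0.08 -3.2 ] 15.553213208040109
pixel diff vs before hold, rack region 2.322797619047619 noise ref 1.705111111111111
```

View pics/side11.png

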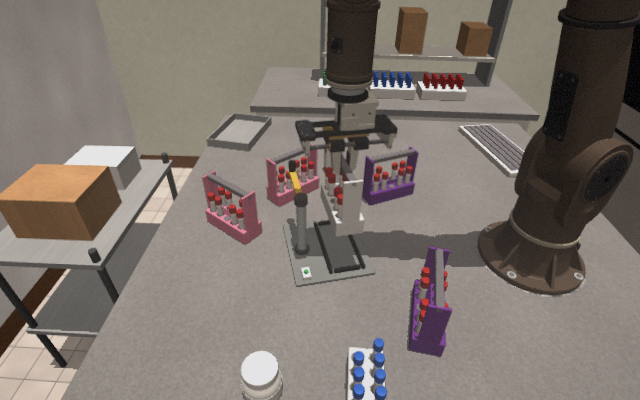

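The rack is held level at (345,200). The keeper is aside at (296,182), and the jar (260,375), blue rack (367,375) and look-alikes are where they were. The bottle is now hidden behind the gripper, but it stood in place in earlier frames. I hand in.

```bash
python3 -c "
from cell import arm
print(arm.sign_off())"
```

```text
the job is handed in; nothing more can be done
None
```

I swung the keeper about a quarter turn aside with the rack seated, then lifted the rack by the middle of its handle. It is still gripped there, level and still, with its underside about 10 cm above the deck.

- **Keeper:** it ended at about 1.6 rad. That comes from the arm's position while the fingers caged the knob, and the top picture showed the keeper parallel to the bay's rails.
- **Grip:** the fingers closed on 16 mm, the handle's width, and carried about 3–4 N.
- **Height and stillness:** the underside came to 100.5 mm above the deck from the arm's reading. It stayed there for about 4.5 s with the tool position changing by 0.2 mm.
- **Level:** the picture matched a level rack to about 1 pixel, roughly 2 mm.
- **Bystanders:** the blue rack, jar and look-alikes were unmoved in the last picture. The bottle was hidden behind the gripper then, but I never went near it and it stood in place in the last pictures that showed it.

**Overshoot:** a repeated row, which counts from the start of its call, took the rack about 6 cm too high for around half a second. It stayed gripped and level, and I lowered it smoothly back to 10 cm before the hold. The lift was therefore not one single upward move.

**Views that disagreed:** the side camera put the handle a few millimetres further along the pocket than the top camera did. I aimed between the two.

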